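# Size a rod in the floating-ring gauge

### The job

Take the rod that hangs alone in the single stand and size it in the ring gauge: lower it nose first from the top through the rings, pushing gently past those that only drag, until it comes up hard against a ring too small for it. Press it home there with about 12 N for a moment, then let go and leave it standing fully seated in that ring; do not drop it in or force it (keep under 25 N), and leave the two rods in the other stand alone.

Things in the scene. Friction and masses are not known exactly. Their poses are not given: they have to be found in the camera images.
- gauge: sizing gauge, fixed: base plate 100 x 78 x 10 mm, two aluminium cheeks (84 x 9 mm, to 96 mm high, inner faces 28 mm either side of the middle) and between them four steel rings, one above the other, 44 mm outside, 6 mm thick, upper faces 90, 70, 50, 30 mm above the origin, bores 28, 22.5, 17, 11.5 mm from the top down. Origin: centre of the underside; z up, x along the cheeks
- gauge_mouth (a point): middle line of the gauge at the top ring's upper face. Each ring floats: it slides up to 6 mm either way along the gauge's x (not y) against about 2 N friction, without spring, and starts 2.5 to 3.4 mm off the middle. A nose lowered on the middle line pushes a ring that is big enough into line; this drag takes up to about 8 N downward. The point does not move with the rings
- gauge_floor (a point): middle line of the gauge at the top of the base plate, 80 mm below gauge_mouth. A ring too small for the shank slides until it is centred on the nose's cone, then stops it hard: the tip then stands 5.7 mm below that ring's upper face. A rod pushed some mm off line by one ring may catch with its tip on the flat face of the next: back up a little and shift it along the gauge's x
- single_stand: wooden stand, fixed, 62 x 56 mm and 100 mm high, open at two sides, with one 29 mm hole in its top in which one rod hangs by its collar (handle above). Origin: centre of the underside
- pair_stand: wooden stand, fixed, 112 x 56 mm and 100 mm high, with two 29 mm holes 24 mm either side of the middle along its x axis, in which the other two rods hang by their collars. Origin: centre of the underside
- rod_a: aluminium rod, about 0.1 kg, one of three alike but for shank diameter (26, 20.5, 15 mm) and shuffled over the holes. Origin: centre of the nose tip, z up the rod. From the tip up: cone 7.7 mm long (40 degree half angle, tip 13 mm narrower than shank), shank to 85 mm, collar 40 mm across from 85 to 90 mm, square handle 14 x 14 mm from 90 to 130 mm, flats along x and y
- rod_b: aluminium rod, about 0.1 kg, one of three alike but for shank diameter (26, 20.5, 15 mm) and shuffled over the holes. Origin: centre of the nose tip, z up the rod. From the tip up: cone 7.7 mm long (40 degree half angle, tip 13 mm narrower than shank), shank to 85 mm, collar 40 mm across from 85 to 90 mm, square handle 14 x 14 mm from 90 to 130 mm, flats along x and y
- rod_c: aluminium rod, about 0.1 kg, one of three alike but for shank diameter (26, 20.5, 15 mm) and shuffled over the holes. Origin: centre of the nose tip, z up the rod. From the tip up: cone 7.7 mm long (40 degree half angle, tip 13 mm narrower than shank), shank to 85 mm, collar 40 mm across from 85 to 90 mm, square handle 14 x 14 mm from 90 to 130 mm, flats along x and y
Things that resemble listed ones, but are neither listed nor needed, are in the scene too. Leave any blue look-alike of the rod_b alone.

How it is judged:
By the outcome, as a careful person would: the job done as asked, in the order asked, and still so for the second after the job is handed in, with the robot touching nothing.
It also fails if it takes over 48 s, if anything falls off the work surface, if the arm or the gripper's body presses on something with over 40 N, if the wrist force passes 120 N, or if a joint passes its speed limit or range.

### The arm

A 7-joint arm with a two-finger parallel gripper is mounted at the origin on a cart in front of the work surface, level with it; the furniture and walls round the work are solid. World frame = base frame: x ahead of the robot, y to its left, z up, the work surface at z = 0. Lengths are in m, angles in rad, forces in N, time in s.
With the tool pointing down it reaches from about 0.4 to 0.85 m from the base axis. Payload 4.4 kg.
Tool frame: the origin (TCP) lies at the very end of the fingers, on their centre line; the grasp point (between the pads) lies 19 mm behind it; z points along the fingers, y is the line along which they close (so a half turn about z gives the same grasp; the last joint's range is limited). The gripper opens to 94 mm and grips with 3 to 60 N. Pads are 16 mm wide; open, the fingers measure 119 mm over their backs; the gripper's body (75 mm by 177 mm) begins 78 mm behind the grasp point.
Start: joints at [1.256, 0.628, 0.038, 1.517, -0.027, 0.996, -0.02], TCP at [0.16, -0.63, 0.205] pointing down, gripper open.
Joint ranges: [-3.06, 3.06], [-0.37, 2.12], [-1.25, 1.32], [0.18, 2.47], [-1.1, 4.24], [0.23, 1.98], [-2.94, 2.94]. Speed limits (rad/s): [2.57, 2.57, 3.14, 3.14, 3.14, 3.14, 3.14].

### API

Orientations are given as a 3x3 rotation matrix whose columns are the frame's x, y, z axes.
In Python, from plant import get_state, cams, ctrl, search_frame, spot_point gives the robot as it stands.
- The arm moves only by the tool play_rows, never from a script. Its argument "deltas" is a list of rows, each an object with "travel": the shift along the tool's x, y, z in cm, a list of three; "rotation": the turn, a rotation vector about the tool's x, y, z in degrees, a list of three; "gripper": the finger opening in cm, from 0 to 9.4. A call has 1 to 20 rows; each row shifts and turns the commanded pose from where the row before left it, along the tool's axes as they then stand; what a row does not reach is not made up. A row lasts 1/12 s, in which the tool goes at most 41.7 mm and 7.16 degrees, less where a joint would pass 70% of its speed; a pose out of reach is approached as far as the arm can. A call with a gripper value outside its range is refused whole. The fingers move at their own pace and stop on an object; "force" is the grip in N (left out, the last holds). Time passes only in rows, so rows that do not move let the fingers close. It gives the time, the measured TCP pose, the force, the opening and the grip force at its end, in the units of the state.
- get_state(): the state, without advancing time (a new reading comes with each control period).
- cams.grab_frame(name): name is "scene" or "top"; returns a dict with "img" (420x560x3 uint8, red, green, blue), "z_map" (420x560 float32, m along the optical axis (not along the pixel's ray), 0 where there is no reading), "fx", "fy", "cx", "cy" (pixels), "dist" ([k1, k2, p1, p2, k3] as OpenCV has them; the pictures are not rectified), "R" (3x3) and "t" (3): a world point X has camera coordinates R X + t. Camera axes: x right, y down, z forward; pixel columns grow to the right and rows downward; lengths in m; the calibration is good to about 2 mm. A picture is of the moment at which its call begins.
- ctrl.job_done(): hands the job in; it is judged then, once.
Trained networks look in the newest picture that a camera, given by its name, has taken for a name from the list of things; names that differ only in an ending like _2 or _b are one class to them, and where a whole thing is asked for, a point or a joint stands for the part that bears it (a point fixed in the world has none). Each returns a list of dicts, best first, with "conf" (0 to 1); they miss things now and then, are a little off and sometimes report something else, mostly with a low value. They report only what shows in the picture. A call takes as long as a camera call. They do not tell look-alikes from the thing itself.
- search_frame(label, camera): "point" ([x, y, z] in m, in world coordinates, good to about 4 mm: the middle of the surface that is visible of it).
- spot_point(label, camera): "point" ([x, y, z] in m, in world coordinates, good to about 4 mm: a listed point, or the origin of a listed thing).
The state is a dict: "clock": time; "qpos": joint angles; "joint_velocities": joint speeds; "joint_torque": joint torques, N m; "ee_pos": TCP position; "ee_rot": TCP orientation; "ft_force": force on the tool from outside, world axes, zero at the start; "moment": the same for the moment, N m; "finger_gap": opening from 0.0 (shut) to 1.0 (fully open); "finger_force": force on a finger pad.
Only numpy, scipy, OpenCV 4.12 (cv2) and the standard library are available. Lean on these libraries where they do the work, as an engineer would, in place of code of your own. Each camera call takes 0.05 s, during which the arm holds its last target. There are 200 camera calls.

## Working session

There is one attempt and no reset: what is moved stays moved. The work goes in short steps, Python scripts to look and compute and a tool call to move; the robot and the scene stay as the last step left them, time stands still between calls to the robot, and variables do not carry over. Pictures are saved under pics/ and viewed, at most 10 in all, crops included, and the job is handed in when it is done.

Besides the shell and the picture viewer there is one more tool, called after "Emit:" in YAML: its name, and indented under it one key for each argument. play_rows: Moves the arm, as the interface text tells. Its arguments: {"type":"object","properties":{"deltas":{"type":"array","items":{"type":"object","properties":{"travel":{"type":"array","items":{"type":"number"}},"rotation":{"type":"array","items":{"type":"number"}},"gripper":{"type":"number"}}}},"force":{"type":"number"}},"required":["deltas"]}

```bash
mkdir -p pics; cat > h.py <<'E'
from plant import get_state, cams, ctrl, search_frame, spot_point
import numpy as np, cv2
E
python3 - <<'E'
from h import *
for c in("scene","top"):
    f=cams.grab_frame(c); cv2.imwrite(f"pics/{c}0.png",f["img"][:,:,::-1]); np.savez(f"{c}0.npz",**f)
    for n in("gauge","gauge_mouth","single_stand","pair_stand","rod_a"):
        for fn in(spot_point,search_frame):
            try: print(c,n,fn.__name__,[(np.round(d["point"],4).tolist(),round(d["conf"],2)) for d in fn(n,c)][:6])
            except Exception as e: print(c,n,e)
s=get_state();print(s)
E
```

```text
scene gauge call [([0.5341, 0.0438, -0.0003], 0.68)]
scene gauge call [([0.5191, 0.0324, 0.0466], 0.8)]
scene gauge_mouth call [([0.5404, 0.0427, 0.0879], 0.88)]
scene gauge_mouth call [([0.5247, 0.0288, 0.0459], 0.89)]
scene single_stand call [([0.4717, 0.2417, -0.0032], 0.97)]
scene single_stand call [([0.4468, 0.2324, 0.0494], 0.81), ([0.4451, -0.2619, 0.1049], 0.63)]
scene pair_stand call [([0.4726, -0.2523, -0.0008], 0.62)]
scene pair_stand call [([0.4271, -0.268, 0.0636], 0.6)]
scene rod_a call [([0.5005, -0.2524, 0.0138], 0.65), ([0.3633, -0.4962, 0.0011], 0.6), ([0.47, 0.2418, 0.0177], 0.56)]
scene rod_a call [([0.353, -0.4987, 0.0863], 0.82), ([0.4927, -0.2557, 0.1046], 0.65), ([0.4453, -0.262, 0.1046], 0.5), ([0.4679, 0.2366, 0.1054], 0.45)]
top gauge call [([0.5383, 0.0435, 0.004], 0.88)]
top gauge call [([0.5275, 0.0397, 0.0697], 0.64)]
top gauge_mouth call [([0.5373, 0.0409, 0.0905], 0.56)]
top gauge_mouth call [([0.5287, 0.0374, 0.0674], 0.9)]
top single_stand call [([0.4738, 0.2407, 0.0011], 0.97)]
top single_stand call [([0.4661, 0.2255, 0.0994], 0.75)]
top pair_stand
[... 530 characters left out ...]
), 'joint_velocities': array([-0.00019678,  0.00032705, -0.00063855, -0.00084031, -0.00069325,
       -0.00018153,  0.00079358]), 'joint_torque': array([-7.63695389e-04, -5.49620461e+01,  1.14347219e+00, -1.86949199e+01,
       -5.21841890e-02,  1.58329296e-02,  1.22389586e-06]), 'ee_pos': array([ 0.1600807 , -0.63000424,  0.20548143]), 'ee_rot': array([[ 9.69224139e-01,  2.46179946e-01,  3.90676177e-05],
       [ 2.46179947e-01, -9.69224140e-01, -1.71512117e-05],
       [ 3.36429938e-05,  2.62410324e-05, -9.99999999e-01]]), 'ft_force': array([-0.09854413, -0.03319394, -0.3303241 ]), 'moment': array([0.01197848, 0.00442199, 0.00165176]), 'finger_force': 0.0, 'finger_gap': 0.9989857399037045}
```

View pics/scene0.png

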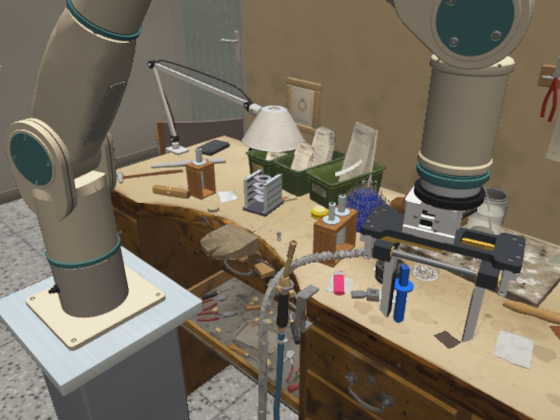

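View pics/top0.png

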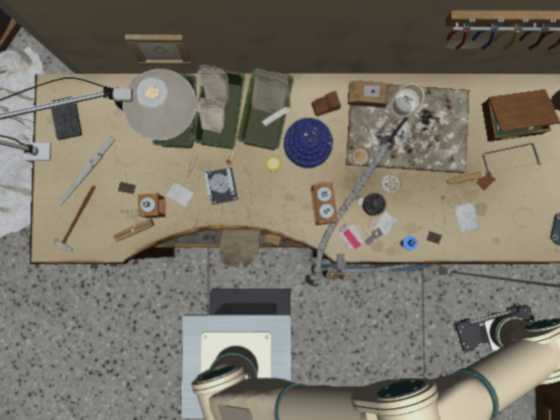

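The scene picture shows the single stand at (201,178), the gauge at (262,192), the pair stand at (335,235) and the blue look-alike at (402,293). In the top view, the single stand is at (150,205) and the gauge at (220,185).

```bash
cat >> h.py <<'E'
def cloud(f):
    f=dict(f); K=np.array([[f["fx"],0,f["cx"]],[0,f["fy"],f["cy"]],[0,0,1.]])
    v,u=np.mgrid[:420,:560]; p=np.stack([u,v],-1).reshape(-1,1,2).astype(float)
    n=cv2.undistortPoints(p,K,np.array(f["dist"],float)).reshape(420,560,2)
    z=f["z_map"]; P=np.dstack([n*z[...,None],z]); X=(P-f["t"])@f["R"]; X[z==0]=np.nan
    return X
E
python3 - <<'E'
from h import *
fs={c:np.load(f"{c}0.npz") for c in("scene","top")}
t=[]
for c,(u,v,w,h) in [("scene",(180,140,45,60)),("scene",(235,160,55,60)),("top",(132,187,40,40)),("top",(200,162,40,46))]:
    t.append(cv2.resize(fs[c]["img"][v:v+h,u:u+w,::-1],(400,300) if 0 else (int(w*300/h),300),interpolation=cv2.INTER_CUBIC))
r1=np.hstack(t[:2]);r2=np.hstack(t[2:]);W=max(r1.shape[1],r2.shape[1])
pad=lambda a:np.pad(a,((0,0),(0,W-a.shape[1]),(0,0)))
cv2.imwrite("pics/crop.png",np.vstack([pad(r1),pad(r2)]))
for c,f in fs.items():
    X=cloud(f); print(c,"fx",f["fx"])
    def sel(x,y,r,z0,z1): 
        m=(np.hypot(X[...,0]-x,X[...,1]-y)<r)&(X[...,2]>z0)&(X[...,2]<z1); return X[m]
    for nm,a in {"handletop":(.471,.241,.03,.135,.16),"collar":(.471,.241,.03,.104,.12),"handle":(.471,.241,.03,.113,.16),"standtop":(.471,.241,.05,.09,.105),"gaugetop":(.538,.042,.07,.093,.11),"ring1":(.538,.042,.04,.082,.093),"base":(.538,.042,.08,.005,.014)}.items():
        P=sel(*a)
        if len(P)<3: print(nm,len(P));continue
        (cx,cy),wh,an=cv2.minAreaRect((P[:,:2]*1000).astype(np.float32))
        print(nm,len(P),"mean",P.mean(0).round(4),"rect",round(cx,1),round(cy,1),np.round(wh,1),round(an,1))
E
```

```text
scene fx 468.12879757815574
handletop 26 mean [0.4651 0.2382 0.141 ] rect 465.4 238.3 [10.9 16.1] 34.6
collar 53 mean [0.4639 0.2372 0.1093] rect 465.1 235.2 [37.5 35.9] 61.5
handle 75 mean [0.4652 0.238  0.1301] rect 465.3 238.1 [15.9 18.7] 53.8
standtop 209 mean [0.46   0.2315 0.0982] rect 466.6 240.5 [64.1 58.1] 5.4
gaugetop 102 mean [0.5304 0.0409 0.095 ] rect 530.4 42.3 [85.  75.9] 10.3
ring1 144 mean [0.5347 0.0438 0.0884] rect 535.8 40.5 [50.7 72. ] 6.8
base 265 mean [0.5183 0.0331 0.0092] rect 546.0 43.8 [130.5  82.6] 9.9
top fx 529.3174356967536
handletop 30 mean [0.4709 0.2388 0.1428] rect 470.9 239.0 [14.1 12.6] 10.2
collar 74 mean [0.4706 0.2351 0.107 ] rect 474.2 237.9 [49.  41.2] 30.7
handle 44 mean [0.4704 0.2375 0.1375] rect 470.6 239.9 [14.  15.2] 7.7
standtop 358 mean [0.4698 0.238  0.0994] rect 470.8 238.9 [62.1 58.5] 3.6
gaugetop 177 mean [0.5353 0.0414 0.0962] rect 535.7 41.0 [82.1 74.1] 10.6
ring1 155 mean [0.5382 0.0433 0.0884] rect 539.1 40.7 [51.9 73.7] 17.0
base 349 mean [0.5339 0.0364 0.0088] rect 538.5 37.2 [142.6 156.3] 88.2
```

View pics/crop.png

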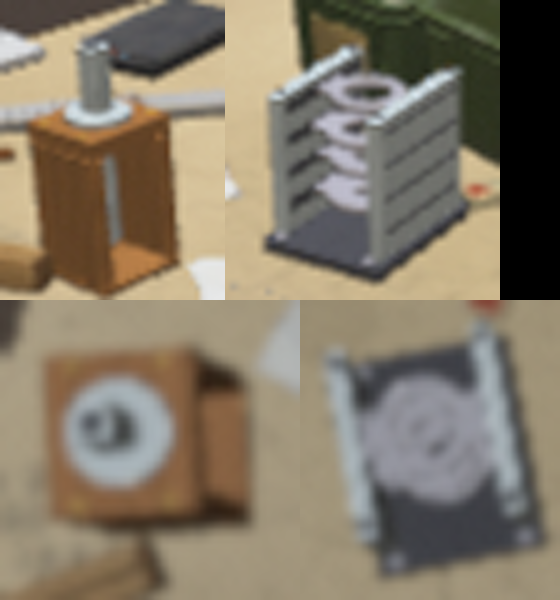

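The crops confirm the layout: the cheeks run along world x with about 10° yaw, and the rod is upright in the single stand with about 4–8° yaw. Next I'll check for obstacles along the route.

```bash
python3 - <<'E'
from h import *
Xs=[cloud(np.load(f"{c}0.npz")) for c in("scene","top")]
print("max height cm; rows x, cols y")
ys=np.arange(.45,-.7,-.08); print("      ",ys.round(2))
for x in np.arange(.2,1.0,.08):
    r=[]
    for y in ys:
        h=[]
        for X in Xs:
            P=X[(abs(X[...,0]-x)<.04)&(abs(X[...,1]-y)<.04)]; h.append(int(np.nanmax(P[:,2])*100) if len(P) else -99)
        r.append("%d/%d"%tuple(h))
    print(round(x,2),r)
# handle outline, top cam
X=Xs[1]; P=X[(np.hypot(X[...,0]-.471,X[...,1]-.239)<.03)&(X[...,2]>.125)]
print((P*1000).round(0).astype(int).tolist())
E
```

```text
max height cm; rows x, cols y
       [ 0.45  0.37  0.29  0.21  0.13  0.05 -0.03 -0.11 -0.19 -0.27 -0.35 -0.43
 -0.51 -0.59 -0.67]
0.2 ['-99/-87', '-99/-87', '-99/-87', '-99/-81', '-99/-79', '-99/-78', '-99/-79', '-99/-78', '-99/-79', '-3/-4', '-99/-88', '-99/67', '34/69', '40/67', '59/62']
0.28 ['0/0', '0/0', '0/0', '-99/-88', '-99/-88', '0/0', '0/0', '-99/-87', '-99/-87', '14/15', '14/14', '0/0', '0/0', '0/0', '0/0']
0.36 ['1/1', '2/3', '2/3', '0/0', '0/0', '0/0', '0/1', '0/0', '0/1', '4/133', '1/2', '1/2', '13/13', '0/1', '0/1']
0.44 ['1/1', '2/0', '11/11', '14/15', '1/1', '1/0', '0/0', '2/2', '10/9', '14/15', '4/4', '4/5', '0/0', '0/0', '0/1']
0.52 ['2/2', '0/1', '10/10', '10/10', '0/1', '9/10', '9/10', '0/0', '10/10', '14/15', '4/5', '4/5', '2/2', '0/1', '2/2']
0.6 ['2/2', '2/3', '0/0', '8/0', '8/9', '9/10', '8/9', '8/9', '11/11', '8/8', '2/5', '4/7', '2/2', '2/2', '2/2']
0.68 ['26/26', '2/3', '18/18', '21/21', '18/18', '8/9', '9/9', '11/10', '11/12', '11/11', '-99/3', '10/10', '11/11', '2/3', '2/3']
0.76 ['26/27', '24/24', '21/22', '21/21', '20/21', '12/13', '16/14', '21/21', '2
[... 296 characters left out ...]
, '55/46', '55/47', '37/47', '7/47']
[[477, 244, 146], [477, 243, 142], [478, 241, 139], [477, 236, 146], [477, 234, 143], [478, 235, 130], [475, 246, 140], [474, 241, 147], [474, 239, 145], [475, 238, 140], [475, 235, 138], [475, 234, 132], [476, 233, 125], [472, 245, 145], [472, 242, 144], [471, 238, 150], [472, 236, 145], [472, 234, 141], [472, 233, 137], [469, 245, 142], [469, 242, 144], [469, 240, 140], [469, 236, 144], [469, 234, 141], [469, 232, 139], [467, 247, 134], [466, 242, 145], [466, 239, 145], [466, 237, 143], [466, 234, 144], [466, 232, 141], [468, 232, 127], [463, 244, 147], [464, 243, 139], [464, 240, 142], [464, 239, 135], [464, 237, 132], [465, 234, 130], [465, 233, 126]]
```

Emit:
play_rows:
  deltas:
    - {"travel":[3.22,-1.5,-0.69]}
    - {"travel":[3.22,-1.5,-0.69]}
    - {"travel":[3.22,-1.5,-0.69]}
    - {"travel":[3.22,-1.5,-0.69]}
    - {"travel":[3.22,-1.5,-0.69]}
    - {"travel":[3.22,-1.5,-0.69]}
    - {"travel":[3.22,-1.5,-0.69]}
    - {"travel":[3.22,-1.5,-0.69]}
    - {"travel":[2.11,-2.9,0]}
    - {"travel":[2.11,-2.9,0]}
    - {"travel":[2.11,-2.9,0]}
    - {"travel":[2.11,-2.9,0]}
    - {"travel":[2.11,-2.9,0]}
    - {"travel":[2.11,-2.9,0]}

```text
validation failed for argument at $.de...
```

Emit:
play_rows:
  deltas:
    - {"travel":[3.22,-1.5,-0.69],"rotation":[0,0,0],"gripper":9.4}
    - {"travel":[3.22,-1.5,-0.69],"rotation":[0,0,0],"gripper":9.4}
    - {"travel":[3.22,-1.5,-0.69],"rotation":[0,0,0],"gripper":9.4}
    - {"travel":[3.22,-1.5,-0.69],"rotation":[0,0,0],"gripper":9.4}
    - {"travel":[3.22,-1.5,-0.69],"rotation":[0,0,0],"gripper":9.4}
    - {"travel":[3.22,-1.5,-0.69],"rotation":[0,0,0],"gripper":9.4}
    - {"travel":[3.22,-1.5,-0.69],"rotation":[0,0,0],"gripper":9.4}
    - {"travel":[3.22,-1.5,-0.69],"rotation":[0,0,0],"gripper":9.4}
    - {"travel":[2.11,-2.9,0],"rotation":[0,0,0],"gripper":9.4}
    - {"travel":[2.11,-2.9,0],"rotation":[0,0,0],"gripper":9.4}
    - {"travel":[2.11,-2.9,0],"rotation":[0,0,0],"gripper":9.4}
    - {"travel":[2.11,-2.9,0],"rotation":[0,0,0],"gripper":9.4}
    - {"travel":[2.11,-2.9,0],"rotation":[0,0,0],"gripper":9.4}
    - {"travel":[2.11,-2.9,0],"rotation":[0,0,0],"gripper":9.4}

```text
clock: 2.27
ee_pos: [0.4605, -0.2488, 0.261]
ee_rot: [[0.969, 0.246, 0.001], [0.246, -0.969, -0.0], [0.0, 0.0, -1.0]]
ft_force: [0.9, 0.0, -0.2]
finger_gap: 0.999
finger_force: 0.0
```

Emit:
play_rows:
  deltas:
    - {"travel":[2.11,-2.9,0],"rotation":[0,0,0],"gripper":9.4}
    - {"travel":[2.11,-2.9,0],"rotation":[0,0,0],"gripper":9.4}
    - {"travel":[2.11,-2.9,0],"rotation":[0,0,0],"gripper":9.4}
    - {"travel":[0.88,-3.46,0],"rotation":[0,0,0],"gripper":9.4}
    - {"travel":[0.88,-3.46,0],"rotation":[0,0,0],"gripper":9.4}
    - {"travel":[0.88,-3.46,0],"rotation":[0,0,0],"gripper":9.4}
    - {"travel":[0.88,-3.46,0],"rotation":[0,0,0],"gripper":9.4}
    - {"travel":[0.88,-3.46,0],"rotation":[0,0,0],"gripper":9.4}
    - {"travel":[0.88,-3.46,0],"rotation":[0,0,0],"gripper":9.4}
    - {"travel":[0.88,-3.46,0],"rotation":[0,0,0],"gripper":9.4}
    - {"travel":[0.13,-2.86,0],"rotation":[0,0,0],"gripper":9.4}
    - {"travel":[0.13,-2.86,1],"rotation":[0,0,0],"gripper":9.4}
    - {"travel":[0.13,-2.86,2],"rotation":[0,0,0],"gripper":9.4}
    - {"travel":[0.13,-2.86,2],"rotation":[0,0,0],"gripper":9.4}
    - {"travel":[0.13,-2.86,2],"rotation":[0,0,0],"gripper":9.4}
    - {"travel":[0,0,0],"rotation":[0,0,4],"gripper":9.4}
    - {"travel":[0,0,0],"rotation":[0,0,4],"gripper":9.4}
    - {"travel":[0,0,0],"rotation":[0,0,0],"gripper":9.4}

```text
clock: 3.77
ee_pos: [0.4708, 0.2401, 0.1903]
ee_rot: [[0.994, 0.109, -0.001], [0.109, -0.994, -0.001], [-0.001, 0.0, -1.0]]
ft_force: [0.2, -0.7, -0.1]
finger_gap: 0.999
finger_force: 0.0
```

```bash
python3 - <<'E'
from h import *
t=[]
for c,(u,v,w,h) in [("scene",(150,100,120,120)),("top",(100,150,150,100))]:
    f=cams.grab_frame(c); np.savez(f"{c}1.npz",**f)
    t.append(cv2.resize(f["img"][v:v+h,u:u+w,::-1],None,fx=300/h if 0 else 3,fy=3,interpolation=cv2.INTER_CUBIC))
    X=cloud(f); ee=get_state()["ee_pos"]
    m=(abs(X[...,0]-ee[0])<.04)&(abs(X[...,1]-ee[1])<.09)&(X[...,2]>.185)&(X[...,2]<.235)
    P=X[m]
    for s in(1,-1):
        Q=P[(P[:,1]-ee[1])*s>0]
        if len(Q)>3: print(c,s,len(Q),Q.mean(0).round(4),Q.min(0).round(4),Q.max(0).round(4))
H=max(a.shape[0] for a in t)
cv2.imwrite("pics/c1.png",np.hstack([np.pad(a,((0,H-a.shape[0]),(0,0),(0,0))) for a in t]))
E
```

```text
scene 1 109 [0.4592 0.289  0.2132] [0.4503 0.2813 0.1895] [0.4718 0.2985 0.2349]
scene -1 107 [0.4712 0.1841 0.2143] [0.4596 0.1767 0.1895] [0.4847 0.1948 0.2344]
```

View pics/c1.png

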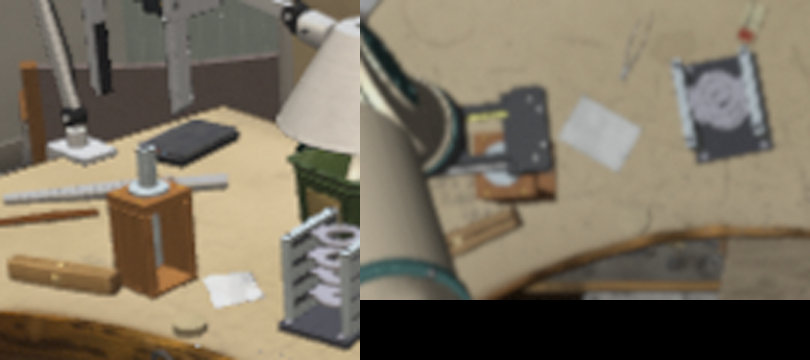

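The left half shows the open fingers straddling the rod handle at about (148,165). The lamp shade is clear to the right. I'll descend and grip.

Emit:
play_rows:
  deltas:
    - {"travel":[0,0,1],"rotation":[0,0,0],"gripper":5}
    - {"travel":[0,0,1],"rotation":[0,0,0],"gripper":5}
    - {"travel":[0,0,1],"rotation":[0,0,0],"gripper":5}
    - {"travel":[0,0,1],"rotation":[0,0,0],"gripper":5}
    - {"travel":[0,0,1],"rotation":[0,0,0],"gripper":5}
    - {"travel":[0,0,1],"rotation":[0,0,0],"gripper":5}
    - {"travel":[0,0,1],"rotation":[0,0,0],"gripper":5}
    - {"travel":[0,0,1],"rotation":[0,0,0],"gripper":5}
    - {"travel":[0,0,0],"rotation":[0,0,0],"gripper":3}
    - {"travel":[0,0,0],"rotation":[0,0,0],"gripper":2}
    - {"travel":[0,0,0],"rotation":[0,0,0],"gripper":1.2}
    - {"travel":[0,0,0],"rotation":[0,0,0],"gripper":1}
    - {"travel":[0,0,0],"rotation":[0,0,0],"gripper":1}
    - {"travel":[0,0,0],"rotation":[0,0,0],"gripper":1}
    - {"travel":[0,0,0],"rotation":[0,0,0],"gripper":1}
  force: 15

```text
clock: 5.12
ee_pos: [0.4716, 0.24, 0.1112]
ee_rot: [[0.994, 0.109, 0.001], [0.109, -0.994, 0.001], [0.001, -0.001, -1.0]]
ft_force: [0.1, 0.8, 2.0]
finger_gap: 0.15
finger_force: 15.0
```

Emit:
play_rows:
  deltas:
    - {"travel":[0,0,0],"rotation":[0,0,0],"gripper":1}
    - {"travel":[0,0,0],"rotation":[0,0,0],"gripper":1}
    - {"travel":[0,0,-0.5],"rotation":[0,0,0],"gripper":1}
    - {"travel":[0,0,-1],"rotation":[0,0,0],"gripper":1}
    - {"travel":[0,0,-1],"rotation":[0,0,0],"gripper":1}
    - {"travel":[0,0,-1],"rotation":[0,0,0],"gripper":1}
    - {"travel":[0,0,-1],"rotation":[0,0,0],"gripper":1}
    - {"travel":[0,0,-1],"rotation":[0,0,0],"gripper":1}
    - {"travel":[0,0,-1],"rotation":[0,0,0],"gripper":1}
    - {"travel":[0,0,-1],"rotation":[0,0,0],"gripper":1}
    - {"travel":[0,0,-1.2],"rotation":[0,0,0],"gripper":1}
    - {"travel":[0,0,-1.2],"rotation":[0,0,0],"gripper":1}
    - {"travel":[0,0,-1.2],"rotation":[0,0,0],"gripper":1}
    - {"travel":[0,0,-1],"rotation":[0,0,0],"gripper":1}
    - {"travel":[0,0,0],"rotation":[0,0,0],"gripper":1}
  force: 45

```text
clock: 6.37
ee_pos: [0.4723, 0.2402, 0.234]
ee_rot: [[0.994, 0.109, 0.004], [0.109, -0.994, 0.002], [0.004, -0.002, -1.0]]
ft_force: [0.3, -0.5, -1.3]
finger_gap: 0.143
finger_force: 45.0
```

Emit:
play_rows:
  deltas:
    - {"travel":[0.2,1,0],"rotation":[0,0,0],"gripper":1}
    - {"travel":[0.42,2.0,0],"rotation":[0,0,0],"gripper":1}
    - {"travel":[0.42,2.0,0],"rotation":[0,0,0],"gripper":1}
    - {"travel":[0.42,2.0,0],"rotation":[0,0,0],"gripper":1}
    - {"travel":[0.42,2.0,0],"rotation":[0,0,0],"gripper":1}
    - {"travel":[0.42,2.0,0],"rotation":[0,0,0],"gripper":1}
    - {"travel":[0.42,2.0,0],"rotation":[0,0,0],"gripper":1}
    - {"travel":[0.42,2.0,0],"rotation":[0,0,0],"gripper":1}
    - {"travel":[0.42,2.0,0],"rotation":[0,0,0],"gripper":1}
    - {"travel":[0.42,2.0,0],"rotation":[0,0,0],"gripper":1}
    - {"travel":[0.41,1.44,0],"rotation":[0,0,0],"gripper":1}
    - {"travel":[0,0,0],"rotation":[0,0,-2],"gripper":1}
    - {"travel":[0,0,0],"rotation":[0,0,-2],"gripper":1}
    - {"travel":[0,0,0],"rotation":[0,0,0],"gripper":1}
    - {"travel":[0,0,0],"rotation":[0,0,0],"gripper":1}

```text
clock: 7.62
ee_pos: [0.5365, 0.0404, 0.2309]
ee_rot: [[0.984, 0.176, -0.002], [0.176, -0.984, -0.0], [-0.002, 0.0, -1.0]]
ft_force: [0.8, -0.2, -1.1]
finger_gap: 0.147
finger_force: 45.0
```

```bash
python3 - <<'E'
from h import *
t=[]
s=get_state(); ee=s["ee_pos"]; print(ee,s["ee_rot"][:,2],s["ft_force"])
for c,(u,v,w,h) in [("scene",(220,110,90,110)),("top",(170,135,110,90))]:
    f=cams.grab_frame(c); np.savez(f"{c}2.npz",**f)
    t.append(cv2.resize(f["img"][v:v+h,u:u+w,::-1],None,fx=4,fy=4,interpolation=cv2.INTER_CUBIC))
    X=cloud(f)
    for z0,z1 in((.135,.15),(.15,.165),(.165,.18),(.18,.195),(.195,.21),(.218,.229),(.093,.1)):
        r=.03 if z0>.1 else .07
        P=X[(np.hypot(X[...,0]-ee[0],X[...,1]-ee[1])<r)&(X[...,2]>z0)&(X[...,2]<z1)]
        if len(P)>5: 
            (cx,cy),wh,an=cv2.minAreaRect((P[:,:2]*1000).astype(np.float32)); print(c,z0,len(P),P.mean(0).round(4),"rect",round(cx,1),round(cy,1),np.round(wh,1),round(an,1))
H=max(a.shape[0] for a in t)
cv2.imwrite("pics/c2.png",np.hstack([np.pad(a,((0,H-a.shape[0]),(0,0),(0,0))) for a in t])[:600,:800])
E
```

```text
[0.53645531 0.04039403 0.23094119] [-1.64088905e-03 -3.41937122e-04 -9.99998595e-01] [ 0.75884015 -0.16907432 -1.12184549]
scene 0.135 23 [0.5292 0.0371 0.1449] rect 529.3 39.1 [ 9.5 16. ] 20.7
scene 0.15 31 [0.5299 0.0372 0.158 ] rect 529.7 38.0 [12.  14.5] 35.1
scene 0.165 31 [0.5305 0.0371 0.1728] rect 531.7 37.1 [11.7 15.3] 61.1
scene 0.18 28 [0.5299 0.0377 0.1871] rect 530.2 36.0 [10.  14.8] 57.1
scene 0.195 24 [0.529  0.0366 0.2017] rect 529.1 36.9 [13.8 10.9] 46.2
scene 0.218 73 [0.5275 0.0345 0.2238] rect 529.2 36.4 [34.3 37.3] 43.6
scene 0.093 96 [0.5321 0.0409 0.0953] rect 530.2 42.7 [80.6 77.2] 11.0
top 0.218 6 [0.5191 0.0311 0.2239] rect 519.2 30.9 [2.6 9.3] 28.7
top 0.093 56 [0.5335 0.0089 0.0961] rect 539.6 19.6 [81.8 30.3] 10.9
```

View pics/c2.png

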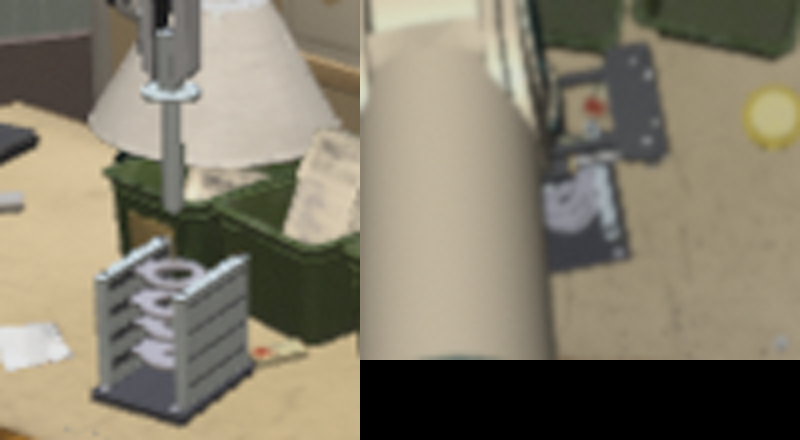

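The left half shows a thin rod hanging upright in the gripper above the gauge. The shank is about 5 px wide against 15 px for the collar, so it is the 15 mm one and ring 4 should stop it. Now I'll fit the gauge and the shank in the same camera.

```bash
cat > fit.py <<'E'
from h import *
from scipy.optimize import minimize
def proj(f,P):
    K=np.array([[f["fx"],0,f["cx"]],[0,f["fy"],f["cy"]],[0,0,1.]])
    return cv2.projectPoints(np.asarray(P,float),cv2.Rodrigues(f["R"])[0],np.array(f["t"],float),K,np.array(f["dist"],float))[0].reshape(-1,2)
S=8
def mask(f,polys,shape):
    m=np.zeros(shape,np.uint8)
    for p in polys: cv2.fillPoly(m,[np.round(((proj(f,p)+.5)*S-.5)*16).astype(np.int32)],255,shift=4)
    return m
def score(f,g,polys,b):
    m=mask(f,polys,g.shape); o=cv2.dilate(m,np.ones((b,b)))&~m
    i=m>0; return g[i].mean()-g[o>0].mean()-.3*g[i].std()
def run(f,make,x0,steps,b):
    g=cv2.resize(f["img"].astype(np.float32).mean(2),None,fx=S,fy=S,interpolation=cv2.INTER_CUBIC)
    r=minimize(lambda p:-score(f,g,make(p),b),x0,method="Nelder-Mead",options=dict(initial_simplex=np.vstack([x0]+[np.add(x0,np.eye(len(x0))[i]*s) for i,s in enumerate(steps)]),xatol=1e-5,fatol=1e-3)); return r.x,-r.fun
def gauge(p):
    c,s=np.cos(p[2]),np.sin(p[2]); out=[]
    for k in(1,-1):
        q=[(sx*.042,k*.0325+sy*.0045) for sx,sy in((1,1),(1,-1),(-1,-1),(-1,1))]
        out.append(np.array([(p[0]+c*a-s*b,p[1]+s*a+c*b,.096) for a,b in q]))
    return out
if __name__=="__main__":
    for c in("scene0","scene2","top0"):
        f=dict(np.load(c+".npz")); 
        for x0 in([.536,.0415,.18],[.532,.043,.16]): 
            x,v=run(f,gauge,x0,(.004,.004,.04),25); print(c,x.round(4),round(v,1))
        print("cam",(-f["R"].T@f["t"]).round(3))
    # shank cylinder in scene2 by depth: points on visible half, fit axis at r=7.5
    f=dict(np.load("scene2.npz")); X=cloud(f); cam=-f["R"].T@f["t"]
    P=X[(np.hypot(X[...,0]-.5365,X[...,1]-.0404)<.03)&(X[...,2]>.145)&(X[...,2]<.21)]
    d=P[:,:2].mean(0)-cam[:2]; d/=np.linalg.norm(d); n=np.array([-d[1],d[0]])
    l=P[:,:2]@n; print("lateral mean/min/max",l.mean(),l.min(),l.max(),"depth mean+.785r axis",P[:,:2].mean(0)+d*.0059, "dir",d)
    def shank(p):
        w=n*.0075; a=np.array(p); tp=lambda q,z:[*q,z]
        return [np.array([tp(a+w,.15),tp(a-w,.15),tp(a-w,.21),tp(a+w,.21)])]
    g=cv2.resize(f["img"].astype(np.float32),None,fx=S,fy=S,interpolation=cv2.INTER_CUBIC)
    # silhouette: gradient of the row profile, averaged along the shank
    ss=np.arange(-.016,.016,.0002); zs=np.linspace(.15,.205,40); a=np.array([.5365,.0404])
    G=np.array([[*(a+n*s),z] for s in ss for z in zs]); uv=(proj(f,G)+.5)*S-.5
    v=cv2.remap(g,uv[:,0].reshape(len(ss),-1).astype(np.float32),uv[:,1].reshape(len(ss),-1).astype(np.float32),1).mean(2).mean(1)
    gr=abs(np.gradient(v)); print([(round(s*1000,1),int(q)) for s,q in zip(ss[::5],v[::5])])
E
python3 fit.py
```

```text
scene0 [0.5329 0.0421 0.2165] 66.5
scene0 [0.532  0.0421 0.2069] 66.9
cam [-0.31  -0.812  0.621]
scene2 [0.5329 0.0421 0.2165] 65.1
scene2 [0.5321 0.042  0.2049] 65.4
cam [-0.31  -0.812  0.621]
top0 [0.5356 0.042  0.195 ] 31.1
top0 [0.5356 0.042  0.1923] 31.0
cam [ 0.342 -0.119  1.58 ]
lateral mean/min/max -0.3506708743815863 -0.3580466894104718 -0.3435548157740902 depth mean+.785r axis [0.5340045  0.04136789] dir [0.7030458  0.71114457]
[(np.float64(-16.0), 195), (np.float64(-15.0), 197), (np.float64(-14.0), 198), (np.float64(-13.0), 197), (np.float64(-12.0), 195), (np.float64(-11.0), 194), (np.float64(-10.0), 188), (np.float64(-9.0), 180), (np.float64(-8.0), 169), (np.float64(-7.0), 153), (np.float64(-6.0), 138), (np.float64(-5.0), 125), (np.float64(-4.0), 116), (np.float64(-3.0), 114), (np.float64(-2.0), 116), (np.float64(-1.0), 120), (np.float64(-0.0), 123), (np.float64(1.0), 124), (np.float64(2.0), 125), (np.float64(3.0), 124), (np.float64(4.0), 121), (np.float64(5.0), 117), (np.float64(6.0), 117), (np.float64(7.0), 117), (np.float64(8.0), 120), (np.float64(9.0), 125), (np.float64(10.0), 130), (np.float64(11.0), 135), (np.float64(12.0), 137), (np.float64(13.0), 135), (np.float64(14.0), 134), (np.float64(15.0), 133)]
```

Emit:
play_rows:
  deltas:
    - {"travel":[-0.12,-0.16,0],"rotation":[0,0,0],"gripper":1}
    - {"travel":[0,0,0.7],"rotation":[0,0,0],"gripper":1}
    - {"travel":[0,0,0.8],"rotation":[0,0,0],"gripper":1}
    - {"travel":[0,0,0.8],"rotation":[0,0,0],"gripper":1}
    - {"travel":[0,0,0.8],"rotation":[0,0,0],"gripper":1}
    - {"travel":[0,0,0.8],"rotation":[0,0,0],"gripper":1}
    - {"travel":[0,0,0.4],"rotation":[0,0,0],"gripper":1}
    - {"travel":[0,0,0.4],"rotation":[0,0,0],"gripper":1}
    - {"travel":[0,0,0.4],"rotation":[0,0,0],"gripper":1}
    - {"travel":[0,0,0],"rotation":[0,0,0],"gripper":1}

```text
clock: 8.55
ee_pos: [0.5353, 0.0425, 0.18]
ee_rot: [[0.984, 0.178, -0.001], [0.178, -0.984, -0.0], [-0.001, -0.0, -1.0]]
ft_force: [-0.5, -0.4, -0.3]
finger_gap: 0.145
finger_force: 45.0
```

```bash
python3 - <<'E'
from h import *
t=[]
for c,(u,v,w,h) in [("scene",(225,120,75,100)),("top",(190,150,60,70))]:
    f=cams.grab_frame(c); np.savez(f"{c}3.npz",**f)
    t.append(cv2.resize(f["img"][v:v+h,u:u+w,::-1],None,fx=5.5,fy=5.5,interpolation=cv2.INTER_CUBIC))
H=max(a.shape[0] for a in t)
cv2.imwrite("pics/c3.png",np.hstack([np.pad(a,((0,H-a.shape[0]),(0,0),(0,0))) for a in t])[:600,:800])
E
```

```text
(no output)
```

View pics/c3.png

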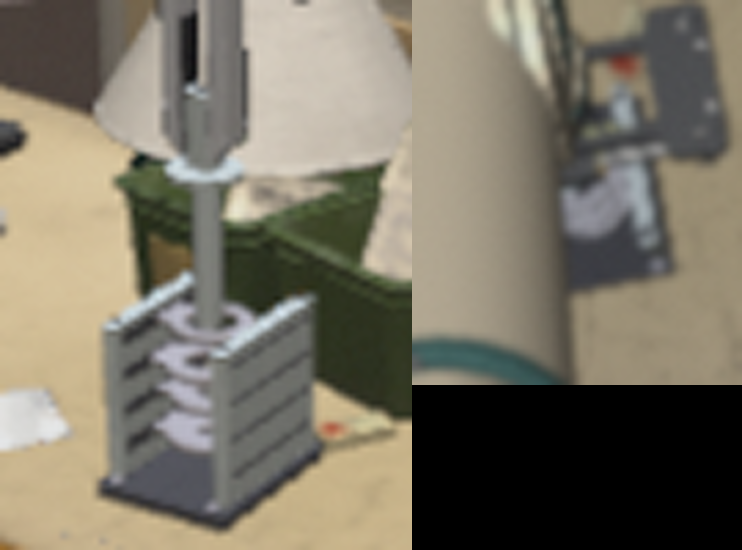

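The nose is inside the top ring at about (210,320), with no contact force. I'll continue down in small steps.

Emit:
play_rows:
  deltas:
    - {"travel":[0,0,0.4],"rotation":[0,0,0],"gripper":1}
    - {"travel":[0,0,0.4],"rotation":[0,0,0],"gripper":1}
    - {"travel":[0,0,0.4],"rotation":[0,0,0],"gripper":1}
    - {"travel":[0,0,0.2],"rotation":[0,0,0],"gripper":1}
    - {"travel":[0,0,0.2],"rotation":[0,0,0],"gripper":1}
    - {"travel":[0,0,0.2],"rotation":[0,0,0],"gripper":1}
    - {"travel":[0,0,0],"rotation":[0,0,0],"gripper":1}

```text
clock: 9.23
ee_pos: [0.5354, 0.0425, 0.1623]
ee_rot: [[0.984, 0.178, -0.001], [0.178, -0.984, -0.0], [-0.001, -0.0, -1.0]]
ft_force: [0.3, 0.0, -1.5]
finger_gap: 0.145
finger_force: 45.0
```

Emit:
play_rows:
  deltas:
    - {"travel":[0,0,0.2],"rotation":[0,0,0],"gripper":1}
    - {"travel":[0,0,0.2],"rotation":[0,0,0],"gripper":1}
    - {"travel":[0,0,0.2],"rotation":[0,0,0],"gripper":1}
    - {"travel":[0,0,0.2],"rotation":[0,0,0],"gripper":1}
    - {"travel":[0,0,0.1],"rotation":[0,0,0],"gripper":1}
    - {"travel":[0,0,0],"rotation":[0,0,0],"gripper":1}

```text
clock: 9.73
ee_pos: [0.5354, 0.0425, 0.1534]
ee_rot: [[0.984, 0.178, -0.0], [0.178, -0.984, -0.0], [-0.0, -0.0, -1.0]]
ft_force: [1.0, 0.2, -0.8]
finger_gap: 0.144
finger_force: 45.0
```

Emit:
play_rows:
  deltas:
    - {"travel":[0,0,0.2],"rotation":[0,0,0],"gripper":1}
    - {"travel":[0,0,0.2],"rotation":[0,0,0],"gripper":1}
    - {"travel":[0,0,0.2],"rotation":[0,0,0],"gripper":1}
    - {"travel":[0,0,0.1],"rotation":[0,0,0],"gripper":1}
    - {"travel":[0,0,0.1],"rotation":[0,0,0],"gripper":1}
    - {"travel":[0,0,0],"rotation":[0,0,0],"gripper":1}

```text
clock: 10.23
ee_pos: [0.5355, 0.0425, 0.1455]
ee_rot: [[0.984, 0.178, -0.0], [0.178, -0.984, -0.0], [-0.0, -0.0, -1.0]]
ft_force: [-0.3, 0.4, -0.9]
finger_gap: 0.149
finger_force: 45.0
```

Emit:
play_rows:
  deltas:
    - {"travel":[0,0,0.1],"rotation":[0,0,0],"gripper":1}
    - {"travel":[0,0,0.1],"rotation":[0,0,0],"gripper":1}
    - {"travel":[0,0,0.1],"rotation":[0,0,0],"gripper":1}
    - {"travel":[0,0,0],"rotation":[0,0,0],"gripper":1}

```text
clock: 10.57
ee_pos: [0.5355, 0.0425, 0.1425]
ee_rot: [[0.984, 0.178, -0.0], [0.178, -0.984, -0.0], [-0.0, 0.0, -1.0]]
ft_force: [-0.3, 0.3, -1.4]
finger_gap: 0.149
finger_force: 45.0
```

Emit:
play_rows:
  deltas:
    - {"travel":[0,0,0.1],"rotation":[0,0,0],"gripper":1}
    - {"travel":[0,0,0.1],"rotation":[0,0,0],"gripper":1}
    - {"travel":[0,0,0.1],"rotation":[0,0,0],"gripper":1}
    - {"travel":[0,0,0],"rotation":[0,0,0],"gripper":1}

```text
clock: 10.9
ee_pos: [0.5363, 0.0427, 0.1398]
ee_rot: [[0.984, 0.178, 0.001], [0.178, -0.984, 0.0], [0.001, -0.0, -1.0]]
ft_force: [1.7, 1.0, -0.5]
finger_gap: 0.147
finger_force: 45.0
```

Emit:
play_rows:
  deltas:
    - {"travel":[0,0,0.1],"rotation":[0,0,0],"gripper":1}
    - {"travel":[0,0,0.1],"rotation":[0,0,0],"gripper":1}
    - {"travel":[0,0,0.1],"rotation":[0,0,0],"gripper":1}
    - {"travel":[0,0,0],"rotation":[0,0,0],"gripper":1}

```text
clock: 11.23
ee_pos: [0.5362, 0.0429, 0.1367]
ee_rot: [[0.984, 0.178, 0.001], [0.178, -0.984, 0.001], [0.001, -0.0, -1.0]]
ft_force: [2.6, 0.9, -0.3]
finger_gap: 0.146
finger_force: 45.0
```

Emit:
play_rows:
  deltas:
    - {"travel":[0,0,0.1],"rotation":[0,0,0],"gripper":1}
    - {"travel":[0,0,0.1],"rotation":[0,0,0],"gripper":1}
    - {"travel":[0,0,0.1],"rotation":[0,0,0],"gripper":1}
    - {"travel":[0,0,0.1],"rotation":[0,0,0],"gripper":1}
    - {"travel":[0,0,0.1],"rotation":[0,0,0],"gripper":1}
    - {"travel":[0,0,0.1],"rotation":[0,0,0],"gripper":1}
    - {"travel":[0,0,0.1],"rotation":[0,0,0],"gripper":1}
    - {"travel":[0,0,0.1],"rotation":[0,0,0],"gripper":1}
    - {"travel":[0,0,0],"rotation":[0,0,0],"gripper":1}

```text
clock: 11.98
ee_pos: [0.5354, 0.0426, 0.1285]
ee_rot: [[0.984, 0.178, -0.0], [0.178, -0.984, 0.0], [-0.0, -0.0, -1.0]]
ft_force: [1.3, 1.0, 0.0]
finger_gap: 0.15
finger_force: 45.0
```

Tip is near 32 mm. From here I'll use 1 mm steps in short calls.

Emit:
play_rows:
  deltas:
    - {"travel":[0,0,0.1],"rotation":[0,0,0],"gripper":1}
    - {"travel":[0,0,0.1],"rotation":[0,0,0],"gripper":1}
    - {"travel":[0,0,0.1],"rotation":[0,0,0],"gripper":1}
    - {"travel":[0,0,0],"rotation":[0,0,0],"gripper":1}

```text
clock: 12.32
ee_pos: [0.5355, 0.0426, 0.1255]
ee_rot: [[0.984, 0.178, -0.0], [0.178, -0.984, 0.0], [-0.0, -0.0, -1.0]]
ft_force: [2.0, 2.7, -0.3]
finger_gap: 0.143
finger_force: 45.0
```

Emit:
play_rows:
  deltas:
    - {"travel":[0,0,0.1],"rotation":[0,0,0],"gripper":1}
    - {"travel":[0,0,0.1],"rotation":[0,0,0],"gripper":1}
    - {"travel":[0,0,0],"rotation":[0,0,0],"gripper":1}

```text
clock: 12.57
ee_pos: [0.5355, 0.0426, 0.1235]
ee_rot: [[0.984, 0.178, -0.0], [0.178, -0.984, 0.0], [-0.0, -0.0, -1.0]]
ft_force: [1.3, 2.4, -0.9]
finger_gap: 0.146
finger_force: 45.0
```

Emit:
play_rows:
  deltas:
    - {"travel":[0,-0.04,0.1],"rotation":[0,0,0],"gripper":1}
    - {"travel":[0,0,0.1],"rotation":[0,0,0],"gripper":1}
    - {"travel":[0,0,0],"rotation":[0,0,0],"gripper":1}

```text
clock: 12.82
ee_pos: [0.5352, 0.0428, 0.1216]
ee_rot: [[0.984, 0.178, -0.001], [0.178, -0.984, -0.0], [-0.001, 0.0, -1.0]]
ft_force: [1.5, 0.5, 1.0]
finger_gap: 0.145
finger_force: 45.0
```

Emit:
play_rows:
  deltas:
    - {"travel":[0,0,0.05],"rotation":[0,0,0],"gripper":1}
    - {"travel":[0,0,0],"rotation":[0,0,0],"gripper":1}

```text
clock: 12.98
ee_pos: [0.5353, 0.0428, 0.1213]
ee_rot: [[0.984, 0.178, -0.0], [0.178, -0.984, -0.0], [-0.0, 0.0, -1.0]]
ft_force: [-0.3, 2.3, 3.2]
finger_gap: 0.146
finger_force: 45.0
```

Contact is starting at the expected depth.

Emit:
play_rows:
  deltas:
    - {"travel":[0,0,0.05],"rotation":[0,0,0],"gripper":1}
    - {"travel":[0,0,0],"rotation":[0,0,0],"gripper":1}

```text
clock: 13.15
ee_pos: [0.5353, 0.0428, 0.121]
ee_rot: [[0.984, 0.178, -0.0], [0.178, -0.984, -0.0], [-0.0, 0.0, -1.0]]
ft_force: [-0.4, 0.7, 4.7]
finger_gap: 0.147
finger_force: 45.0
```

Emit:
play_rows:
  deltas:
    - {"travel":[0,0,0.04],"rotation":[0,0,0],"gripper":1}
    - {"travel":[0,0,0],"rotation":[0,0,0],"gripper":1}

```text
clock: 13.32
ee_pos: [0.5353, 0.0429, 0.1207]
ee_rot: [[0.984, 0.178, -0.0], [0.178, -0.984, -0.0], [-0.0, 0.0, -1.0]]
ft_force: [-1.2, 0.9, 6.3]
finger_gap: 0.149
finger_force: 45.0
```

Emit:
play_rows:
  deltas:
    - {"travel":[0,0,0.05],"rotation":[0,0,0],"gripper":1}
    - {"travel":[0,0,0],"rotation":[0,0,0],"gripper":1}

```text
clock: 13.48
ee_pos: [0.5353, 0.0429, 0.1203]
ee_rot: [[0.984, 0.178, -0.0], [0.178, -0.984, -0.0], [-0.0, 0.0, -1.0]]
ft_force: [-0.3, 1.3, 7.3]
finger_gap: 0.148
finger_force: 45.0
```

Emit:
play_rows:
  deltas:
    - {"travel":[0,0,0.04],"rotation":[0,0,0],"gripper":1}
    - {"travel":[0,0,0],"rotation":[0,0,0],"gripper":1}
    - {"travel":[0,0,0],"rotation":[0,0,0],"gripper":1}

```text
clock: 13.73
ee_pos: [0.5353, 0.043, 0.1201]
ee_rot: [[0.984, 0.178, -0.0], [0.178, -0.984, -0.0], [-0.0, -0.0, -1.0]]
ft_force: [-1.1, 1.4, 9.6]
finger_gap: 0.147
finger_force: 45.0
```

Emit:
play_rows:
  deltas:
    - {"travel":[0,0,0.05],"rotation":[0,0,0],"gripper":1}
    - {"travel":[0,0,0],"rotation":[0,0,0],"gripper":1}
    - {"travel":[0,0,0],"rotation":[0,0,0],"gripper":1}

```text
clock: 13.98
ee_pos: [0.5353, 0.043, 0.1199]
ee_rot: [[0.984, 0.178, 0.0], [0.178, -0.984, 0.0], [0.0, -0.0, -1.0]]
ft_force: [-1.7, 1.8, 11.2]
finger_gap: 0.144
finger_force: 45.0
```

Emit:
play_rows:
  deltas:
    - {"travel":[0,0,0.03],"rotation":[0,0,0],"gripper":1}
    - {"travel":[0,0,0],"rotation":[0,0,0],"gripper":1}
    - {"travel":[0,0,0],"rotation":[0,0,0],"gripper":1}
    - {"travel":[0,0,0],"rotation":[0,0,0],"gripper":1}

```text
clock: 14.32
ee_pos: [0.5354, 0.043, 0.1198]
ee_rot: [[0.984, 0.178, 0.0], [0.178, -0.984, 0.0], [0.0, -0.0, -1.0]]
ft_force: [-3.2, 1.9, 13.0]
finger_gap: 0.148
finger_force: 45.0
```

Emit:
play_rows:
  deltas:
    - {"travel":[-0.03,-0.02,0],"rotation":[0,0,0],"gripper":1}
    - {"travel":[0,0,0],"rotation":[0,0,0],"gripper":1}
    - {"travel":[0,0,0],"rotation":[0,0,0],"gripper":1}
    - {"travel":[0,0,0],"rotation":[0,0,0],"gripper":1}
    - {"travel":[0,0,0],"rotation":[0,0,0],"gripper":1}
    - {"travel":[0,0,0],"rotation":[0,0,0],"gripper":1}

```text
clock: 14.82
ee_pos: [0.5353, 0.0431, 0.1198]
ee_rot: [[0.984, 0.178, 0.001], [0.178, -0.984, -0.0], [0.001, 0.0, -1.0]]
ft_force: [-1.5, 2.1, 13.1]
finger_gap: 0.145
finger_force: 45.0
```

Emit:
play_rows:
  deltas:
    - {"travel":[0,0,-0.07],"rotation":[0,0,0],"gripper":1}
    - {"travel":[0,0,-0.07],"rotation":[0,0,0],"gripper":1}
    - {"travel":[0,0,0],"rotation":[0,0,0],"gripper":1}
  force: 15

```text
clock: 15.07
ee_pos: [0.535, 0.0431, 0.12]
ee_rot: [[0.984, 0.178, -0.0], [0.178, -0.984, 0.0], [-0.0, -0.0, -1.0]]
ft_force: [0.3, 1.2, 3.3]
finger_gap: 0.149
finger_force: 15.0
```

Emit:
play_rows:
  deltas:
    - {"travel":[0,0,0],"rotation":[0,0,0],"gripper":1.6}
    - {"travel":[0,0,0],"rotation":[0,0,0],"gripper":2}
    - {"travel":[0,0,0],"rotation":[0,0,0],"gripper":3}
    - {"travel":[0,0,0],"rotation":[0,0,0],"gripper":4}
    - {"travel":[0,0,0],"rotation":[0,0,0],"gripper":5}
    - {"travel":[0,0,0],"rotation":[0,0,0],"gripper":5}

```text
clock: 15.57
ee_pos: [0.5351, 0.0429, 0.1199]
ee_rot: [[0.984, 0.178, -0.0], [0.178, -0.984, -0.0], [-0.0, 0.0, -1.0]]
ft_force: [0.0, -0.1, -0.6]
finger_gap: 0.457
finger_force: 0.0
```

Released. I'll retreat straight up, then check.

Emit:
play_rows:
  deltas:
    - {"travel":[0,0,-0.5],"rotation":[0,0,0],"gripper":6}
    - {"travel":[0,0,-1],"rotation":[0,0,0],"gripper":6}
    - {"travel":[0,0,-1.5],"rotation":[0,0,0],"gripper":6}
    - {"travel":[0,0,-1.5],"rotation":[0,0,0],"gripper":6}
    - {"travel":[0,0,-1.5],"rotation":[0,0,0],"gripper":6}
    - {"travel":[0,0,-1.5],"rotation":[0,0,0],"gripper":6}
    - {"travel":[0,0,-1.5],"rotation":[0,0,0],"gripper":6}
    - {"travel":[0,0,-1.5],"rotation":[0,0,0],"gripper":6}
    - {"travel":[0,0,0],"rotation":[0,0,0],"gripper":6}

```text
clock: 16.32
ee_pos: [0.5373, 0.0433, 0.2286]
ee_rot: [[0.984, 0.178, 0.007], [0.178, -0.984, 0.001], [0.007, 0.0, -1.0]]
ft_force: [0.0, -0.3, 0.2]
finger_gap: 0.637
finger_force: 0.0
```

```bash
python3 - <<'E'
from h import *
f=cams.grab_frame("scene"); np.savez("scene4.npz",**f)
cv2.imwrite("pics/c4.png",cv2.resize(f["img"][110:220,225:305,::-1],None,fx=5,fy=5,interpolation=cv2.INTER_CUBIC))
X=cloud(f); P=X[(np.hypot(X[...,0]-.531,X[...,1]-.041)<.03)&(X[...,2]>.1)&(X[...,2]<.19)]
for a,b in((.1,.106),(.106,.113),(.12,.135),(.135,.15),(.15,.16),(.16,.19)):
    Q=P[(P[:,2]>a)&(P[:,2]<b)]; print(a,len(Q),Q.mean(0).round(4) if len(Q) else "", )
print("nose",[(d["point"],d["conf"]) for d in spot_point("rod_a","scene")])
E
```

```text
0.1 6 [0.5281 0.0405 0.1012]
0.106 29 [0.5279 0.0373 0.1111]
0.12 36 [0.5298 0.0401 0.1284]
0.135 34 [0.531  0.0409 0.1427]
0.15 17 [0.5324 0.0423 0.1525]
0.16 0 
nose [([0.3624, -0.4963, -0.0045], 0.81), ([0.499, -0.2479, 0.0131], 0.78), ([0.5326, 0.042, 0.0274], 0.75)]
```

View pics/c4.png

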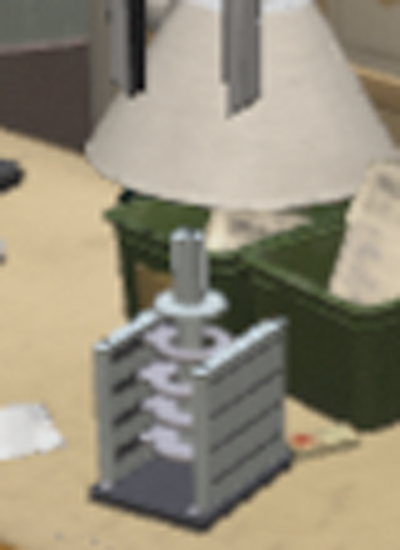

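The rod stands upright in the gauge with its collar at about (190,303). The handle top is near z 0.154, which matches being seated in the bottom ring, and the gripper is clear above it.

```bash
python3 -c "
from plant import ctrl
print(ctrl.job_done())"
```

```text
the job is handed in; nothing more can be done
None
```

The rod from the single stand (the 15 mm one) stands seated in the gauge's bottom 11.5 mm ring. I pressed it home at about 13 N for roughly 0.8 s and released it, the other two rods were not touched, and the job was handed in at about 16 s.

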